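# Lid the turned boxes

### The job

Four turned wooden boxes, each of another size, and their four knobbed lids stand mixed up on the woodturner's bench. Put each lid on the box of its own width, knob up, so that it sits level and fully home on the rim. Leave the boxes standing where they are and do not disturb the turning gouge or the steel lathe centre beside them.

Things in the scene. Friction and masses are not known exactly. Their poses are not given: they have to be found in the camera images.
- lid_small: The smallest lid of pale turned wood, knob up, not turned over. From the bottom: a tapered plug 8 mm deep, 26 mm across its foot and 33 mm across its top; a flat disc 50 mm across and 8 mm thick; a plain cylindrical knob 22 mm across and 26 mm tall. 42 mm tall in all. Loose, at the start standing on its plug on the bench. Origin: centre of the plug's underside; z points up through the knob.
- lid_medium: The second smallest lid of pale turned wood, knob up, not turned over. From the bottom: a tapered plug 8 mm deep, 40 mm across its foot and 47 mm across its top; a flat disc 64 mm across and 8 mm thick; a plain cylindrical knob 22 mm across and 26 mm tall. 42 mm tall in all. Loose, at the start standing on its plug on the bench. Origin: centre of the plug's underside; z points up through the knob.
- lid_large: The second largest lid of pale turned wood, knob up, not turned over. From the bottom: a tapered plug 8 mm deep, 54 mm across its foot and 61 mm across its top; a flat disc 78 mm across and 8 mm thick; a plain cylindrical knob 22 mm across and 26 mm tall. 42 mm tall in all. Loose, at the start standing on its plug on the bench. Origin: centre of the plug's underside; z points up through the knob.
- lid_giant: The largest lid of pale turned wood, knob up, not turned over. From the bottom: a tapered plug 8 mm deep, 68 mm across its foot and 75 mm across its top; a flat disc 92 mm across and 8 mm thick; a plain cylindrical knob 22 mm across and 26 mm tall. 42 mm tall in all. Loose, at the start standing on its plug on the bench. Origin: centre of the plug's underside; z points up through the knob.
- box_small: The smallest round box of pale turned wood, open at the top: 50 mm across outside, 40 mm across the mouth (wall 5 mm), 38 mm tall, floor 5 mm thick. Loose, on the bench. Origin: centre of its underside; z up. The 50 mm lid belongs to it: its disc then lies on the rim, its plug hangs inside with 3.5 mm play all round, its origin 30 mm above the box's origin.
- box_medium: The second smallest round box of pale turned wood, open at the top: 64 mm across outside, 54 mm across the mouth (wall 5 mm), 44 mm tall, floor 5 mm thick. Loose, on the bench. Origin: centre of its underside; z up. The 64 mm lid belongs to it: its disc then lies on the rim, its plug hangs inside with 3.5 mm play all round, its origin 36 mm above the box's origin.
- box_large: The second largest round box of pale turned wood, open at the top: 78 mm across outside, 68 mm across the mouth (wall 5 mm), 50 mm tall, floor 5 mm thick. Loose, on the bench. Origin: centre of its underside; z up. The 78 mm lid belongs to it: its disc then lies on the rim, its plug hangs inside with 3.5 mm play all round, its origin 42 mm above the box's origin.
- box_giant: The largest round box of pale turned wood, open at the top: 92 mm across outside, 82 mm across the mouth (wall 5 mm), 56 mm tall, floor 5 mm thick. Loose, on the bench. Origin: centre of its underside; z up. The 92 mm lid belongs to it: its disc then lies on the rim, its plug hangs inside with 3.5 mm play all round, its origin 48 mm above the box's origin.
- gouge: Bystander: a turning gouge with wooden handle and steel shank, 300 mm long, lying on the bench along its x axis at the left of the work. Origin: at its middle, on the underside.
- centre: Bystander: a steel lathe centre, 48 mm across and 62 mm tall, standing point up on the bench at the right of the work. Origin: centre of its underside.
Mind the look-alikes: they are no part of the job. Leave any green or purple look-alike of the lid_small alone. What is shaped like the lid_giant but purple or red is not meant.

How it is judged (in metres and radians):
At the end, for the whole second after the job is handed in: Each of the four lids lies released and at rest (below 20 mm/s) on the box of its own width: centres within 8 mm sideways, lid no more than 3 mm above its seat, lid and box level within 0.08 rad, and each box within 50 mm of where it stood at the start (horizontal distance between lid_small and box_small below 0.008 m and z of lid_small in the frame of box_small below 0.033 m and angle between each of lid_small, box_small, lid_medium, box_medium, lid_large, box_large, lid_giant, box_giant's own z axis and vertical below 0.08 rad and distance of each of box_small, box_medium, box_large, box_giant from where it was at the start of the episode below 0.05 m and linear speed of each of lid_small, box_small, lid_medium, box_medium, lid_large, box_large, lid_giant, box_giant below 0.02 m/s and horizontal distance between lid_medium and box_medium below 0.008 m and z of lid_medium in the frame of box_medium below 0.039 m and horizontal distance between lid_large and box_large below 0.008 m and z of lid_large in the frame of box_large below 0.045 m and horizontal distance between lid_giant and box_giant below 0.008 m and z of lid_giant in the frame of box_giant below 0.051 m); the robot touches nothing.
It fails at once if a box is knocked over (angle between any of box_small, box_medium, box_large, box_giant's own z axis and vertical above 0.5 rad).
It fails at once if the turning gouge is moved by more than 30 mm (distance of gouge from where it was at the start of the episode above 0.03 m).
It fails at once if the lathe centre is moved by more than 30 mm (distance of centre from where it was at the start of the episode above 0.03 m).
It also fails if it takes over 112 s, if anything falls off the work surface, if the arm or the gripper's body presses on something with over 40 N, if the wrist force passes 120 N, or if a joint passes its speed limit or range.

### The arm

A 6-joint arm with a two-finger parallel gripper is mounted at the origin on the work surface. World frame = base frame: x ahead of the robot, y to its left, z up, the work surface at z = 0. Lengths are in mm, angles in rad, forces in N, time in s.
With the tool pointing down it reaches from about 350 to 875 mm from the base axis. Payload 4.2 kg.
Tool frame: the origin (TCP) lies midway between the tips of the shut fingers; the grasp point (between the pads) lies 19 mm behind it; z points along the fingers, y is the line along which they close (so a half turn about z gives the same grasp; the last joint's range is limited). The gripper opens to 85 mm and grips with 20 to 120 N. Pads are 22 mm wide; open, the fingers measure 114 mm over their backs; the gripper's body (76 mm by 85 mm) begins 54 mm behind the grasp point. The pads swing forward as they close: fully open they stand 13 mm farther back than shut.
Start: joints at [-0.893, 0.385, 0.008, 0, -1.194, -0.259], TCP at [254.178, -570.958, 231.312] pointing down, gripper open.
Joint ranges: [-3.14, 3.14], [-1.21, 2.06], [-1.07, 1.41], [-3.16, 2.05], [-2.99, -0.16], [-3.1, 3.1]. Speed limits (rad/s): [2.79, 2.79, 3.14, 3.14, 3.14, 3.14].

### API

Orientations are given as a unit quaternion [x, y, z, w].
In Python, from bench import * gives the robot as it stands.
- The arm moves only by the tool drive_tool, never from a script. Its argument "plan" is a list that holds one entry, the list of rows, each a list of 5 numbers: the closure, from -1 (fully open) to 1 (shut), then the shift along the world's x, y, z in mm, then the turn about the world's z in degrees. A call has 1 to 20 rows; each row shifts and turns the commanded pose from where the row before left it; what a row does not reach is not made up. A row lasts 1/12 s, in which the tool goes at most 41.7 mm and 7.16 degrees, less where a joint would pass 70% of its speed; a pose out of reach is approached as far as the arm can. A call is refused whole if a number of a shift passes 41.7 or a number of a turn 7.16, either way. A call with a gripper value outside its range is refused whole. The fingers move at their own pace and stop on an object; the grip force is fixed at half the most. Time passes only in rows, so rows that do not move let the fingers close. It gives the time, the measured TCP pose, the force, the opening and the grip force at its end, in the units of the state.
- read_state(): the state, without advancing time (a new reading comes with each control period).
- get_image(name): name is "scene" or "top" or "wrist"; returns (picture, depth): 480x640x3 uint8, red, green, blue; 480x640 float32, mm along the optical axis (not along the pixel's ray), 0 where there is no reading.
- camera_model(name): a dict with "fx", "fy", "cx", "cy" (pixels), "R" (3x3) and "t" (3): a world point X has camera coordinates R X + t; the wrist camera has in their place "mount" (4x4, takes a point from camera to tool coordinates, whose origin is the TCP and whose axes are the flange's). Camera axes: x right, y down, z forward; pixel columns grow to the right and rows downward; lengths in mm; the calibration is good to about 2 mm. A picture is of the moment at which its call begins: read the wrist's pose just before it. camera_model takes no time and is no camera call.
- job_done(): hands the job in; it is judged then, once.
The state is a dict: "clock": time; "joints": joint angles; "joint_vel": joint speeds; "joint_efforts": joint torques, N m; "position": TCP position; "ee_rot": TCP orientation; "contact_force": force on the tool from outside, world axes, zero at the start; "wrist_torque": the same for the moment, N m; "gripper_width": finger opening in mm; "grasp_force": force on a finger pad.
Only numpy, scipy, OpenCV 4.12 (cv2) and the standard library are available. Lean on these libraries where they do the work, as an engineer would, in place of code of your own. Each camera call takes 0.05 s, during which the arm holds its last target. There are 200 camera calls.

## Working session

There is one attempt and no reset: what is moved stays moved. The work goes in short steps, Python scripts to look and compute and a tool call to move; the robot and the scene stay as the last step left them, time stands still between calls to the robot, and variables do not carry over. Pictures are saved under pics/ and viewed, at most 14 in all, crops included, and the job is handed in when it is done.

Besides the shell and the picture viewer there is one more tool, called after ">>>" by a JSON object that holds its "name" and its "arguments". drive_tool: Moves the arm, as the interface text tells. Its arguments: {"type":"object","properties":{"plan":{"type":"array"}},"required":["plan"]}

```bash
mkdir -p pics; python3 - <<'E'
from bench import *
import cv2,numpy as np
s=read_state();print(s['position'],s['ee_rot'],s['gripper_width'],s['clock'])
for n in('top','scene'):
    p,d=get_image(n);np.savez(n+'0.npz',p=p,d=d);cv2.imwrite(f'pics/{n}0.png',p[:,:,::-1]);print({k:np.round(v,3).tolist() for k,v in camera_model(n).items()})
E
```

```text
[ 253.94372891 -570.4258701   230.20830269] [-2.07770061e-01  9.78177078e-01  1.06666043e-03 -2.60733365e-04] 85.58841418548714 0.0
{'fx': 458.744, 'fy': 458.744, 'cx': 320.966, 'cy': 240.88, 'R': [[0.016, -1.0, 0.006], [-0.99, -0.017, -0.137], [0.137, -0.004, -0.991]], 't': [-31.863, 562.696, 901.989]}
{'fx': 473.532, 'fy': 473.532, 'cx': 321.066, 'cy': 237.39, 'R': [[0.066, 0.998, -0.008], [0.737, -0.054, -0.674], [-0.673, 0.039, -0.739]], 't': [-39.415, -397.283, 1644.957]}
```

View pics/top0.png

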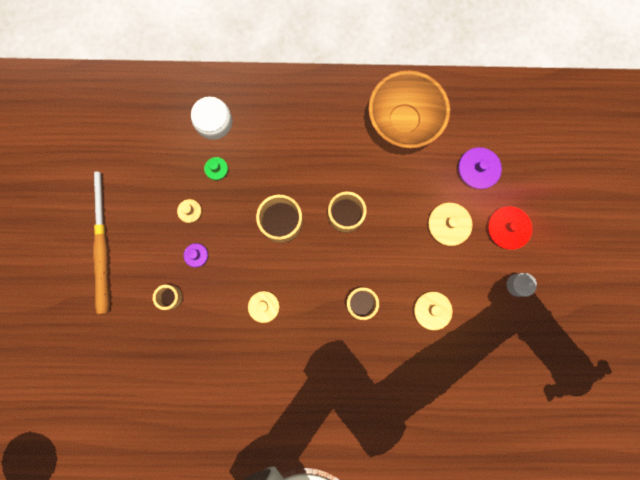

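View pics/scene0.png

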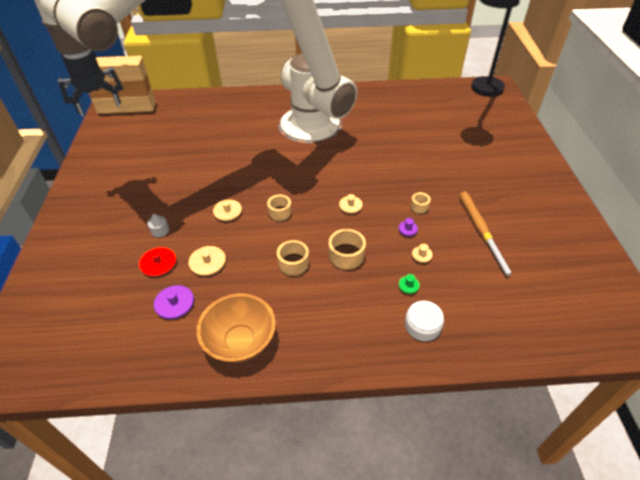

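The top view shows the lids: giant (450,224), large (433,311), medium (263,307), small (189,211). The boxes are giant (279,218), large (347,211), medium (363,304), small (166,297). The gouge is at left and the lathe centre at (521,285).

```bash
cat > h.py <<'E'
from bench import *
import cv2,numpy as np
def world(px,z,n):  # pixel rays to the plane at height z
    c=camera_model(n);R,t=np.array(c['R']),np.array(c['t'])
    px=np.asarray(px,float)
    r=np.c_[(px[:,0]-c['cx'])/c['fx'],(px[:,1]-c['cy'])/c['fy'],np.ones(len(px))]@R
    o=-R.T@t
    return (o+r*((z-o[2])/r[:,2])[:,None])[:,:2]
def circ(w):
    A=np.c_[2*w,np.ones(len(w))];s=np.linalg.lstsq(A,(w**2).sum(1),rcond=None)[0]
    return s[:2],np.sqrt(s[2]+s[:2]@s[:2])
E
python3 - <<'E'
from h import *
f=np.load('top0.npz');p,d=f['p'],f['d']
hsv=cv2.cvtColor(p,cv2.COLOR_RGB2HSV)
for q in [(450,224),(433,311),(263,307),(189,211),(279,199)]:print(q,hsv[q[1],q[0]+8 if q[0]!=279 else 279])
m=cv2.inRange(hsv,(14,40,130),(35,255,255))
n,l,st,ce=cv2.connectedComponentsWithStats(m)
T=dict(Lg=(450,224,16,46),Ll=(433,311,16,39),Lm=(263,307,16,32),Ls=(189,211,16,25),Bg=(279,218,56,46),Bl=(347,211,50,39),Bm=(363,304,44,32),Bs=(166,297,38,25))
out=m.copy()
for k,(u,v,z,r) in T.items():
    i=np.argmin(np.where(st[:,4]>60,np.hypot(*(ce-[u,v]).T),1e9))
    mm=(l==i).astype(np.uint8)
    c=max(cv2.findContours(mm,cv2.RETR_EXTERNAL,cv2.CHAIN_APPROX_NONE)[0],key=len)[:,0]
    w=world(c,z,'top');ctr,rad=circ(w)
    for _ in range(5): # drop outliers
        e=abs(np.hypot(*(w-ctr).T)-rad);ctr,rad=circ(w[e<max(1.5,np.median(e)*2)])
    print(k,st[i].tolist(),ctr.round(1),'r',rad.round(1),'want',r, 'inside',(e<2).mean().round(2))
for q in[(521,285),(407,110),(210,117),(98,175),(101,310)]:print(q,world([q],20,'top').round(0))
c=camera_model('wrist');print(c)
E
```

```text
(450, 224) [ 27  94 255]
(433, 311) [ 27  93 255]
(263, 307) [ 29  74 255]
(189, 211) [ 26  99 255]
(279, 199) [ 16 151 166]
Lg [428, 202, 45, 44, 1535] [ 607.6 -295. ] r 46.2 want 46 inside 1.0
Ll [414, 291, 39, 40, 1211] [ 425.5 -255.9] r 39.4 want 39 inside 1.0
Lm [248, 291, 32, 32, 824] [427.9  93.9] r 32.2 want 32 inside 1.0
Ls [177, 199, 25, 24, 477] [626.5 257.7] r 25.4 want 25 inside 1.0
Bg [256, 194, 47, 49, 791] [607.6  63. ] r 47.6 want 46 inside 0.83
Bl [328, 191, 39, 41, 611] [625.9 -74.6] r 39.6 want 39 inside 0.83
Bm [346, 287, 34, 33, 403] [ 437.9 -107.9] r 32.3 want 32 inside 1.0
Bs [152, 284, 29, 26, 384] [444.3 289.3] r 25.8 want 25 inside 0.82
(521, 285) [[ 480. -438.]]
(407, 110) [[ 857. -206.]]
(210, 117) [[833. 222.]]
(98, 175) [[699. 454.]]
(101, 310) [[416. 424.]]
{'fx': 380.4641846387039, 'fy': 380.4641846387039, 'cx': 315.21755469797586, 'cy': 240.74813181193693, 'mount': array([[ 4.84698170e-04, -9.62179545e-01, -2.72415654e-01,
         6.95725005e+01],
       [ 9.99999868e-01,  4.20024001e-04,  2.95723108e-04,
         3.45355018e-01],
       [-1.70117612e-04, -2.72415762e-01,  9.62179621e-01,
        -1.42308878e+02],
       [ 0.00000000e+00,  0.00000000e+00,  0.00000000e+00,
         1.00000000e+00]])}
```

```bash
python3 - <<'E'
from h import *
from scipy.optimize import least_squares
f=np.load('top0.npz');p=f['p']
m=cv2.inRange(cv2.cvtColor(p,cv2.COLOR_RGB2HSV),(14,40,130),(35,255,255))
c=camera_model('top');cam=-np.array(c['R']).T@np.array(c['t']);print('cam',cam.round(0))
n,l,st,ce=cv2.connectedComponentsWithStats(m)
for k,u,v,z,r in[('Bg',279,218,56,46),('Bl',347,211,50,39),('Bm',363,304,44,32),('Bs',166,297,38,25)]:
    i=np.argmin(np.where(st[:,4]>60,np.hypot(*(ce-[u,v]).T),1e9))
    q=max(cv2.findContours((l==i).astype(np.uint8),cv2.RETR_EXTERNAL,cv2.CHAIN_APPROX_NONE)[0],key=len)[:,0]
    w=world(q,z,'top');a=w.mean(0);dr=a-cam[:2];dr/=np.linalg.norm(dr)
    for _ in range(3):
        g=w[(w-a)@dr>-.1*r]
        s=least_squares(lambda x:np.hypot(*(g-x).T)-r-.3,a,loss='soft_l1');a=s.x
    print(k,a.round(1),'rms',np.sqrt((s.fun**2).mean()).round(2))
E
```

```text
cam [434. -19. 971.]
Bg [609.4  64. ] rms 0.61
Bl [626.5 -74.6] rms 0.56
Bm [ 437.9 -108.1] rms 0.62
Bs [444.5 290.1] rms 0.68
```

>>> {"name": "drive_tool", "arguments": {"plan": [[[0, 23.5, 18.4, -7.4, 0], [0, 23.5, 18.4, -7.4, 0], [0, 23.5, 18.4, -7.4, 0], [0, 23.5, 18.4, -7.4, 0], [0, 23.5, 18.4, -7.4, 0], [0, 23.5, 18.4, -7.4, 0], [0, 23.5, 18.4, -7.4, 0], [0, 23.5, 18.4, -7.4, 0], [0, 23.5, 18.4, -7.4, 0], [0, 23.5, 18.4, -7.4, 0], [0, 23.5, 18.4, -7.4, 0], [0, 23.5, 18.4, -7.4, 0], [0, 23.5, 18.4, -7.4, 0], [0, 23.5, 18.4, -7.4, 0], [0, 23.5, 18.4, -7.4, 0], [0, 0, 0, 0, 0], [0, 0, 0, 0, 0], [0, 0, 0, 0, 0]]]}}

```text
clock: 1.6
position: [606.2, -294.8, 119.7]
ee_rot: [-0.208, 0.978, 0.0, -0.001]
contact_force: [-1.7, -0.6, -0.0]
gripper_width: 42.8
grasp_force: 0.0
```

```bash
cat >> h.py <<'E'
from scipy.spatial.transform import Rotation as Ro
def wworld(px,z,s):
    c=camera_model('wrist');M=np.array(c['mount']);Rt=Ro.from_quat(s['ee_rot']).as_matrix()
    px=np.asarray(px,float)
    r=np.c_[(px[:,0]-c['cx'])/c['fx'],(px[:,1]-c['cy'])/c['fy'],np.ones(len(px))]@(Rt@M[:3,:3]).T
    o=Rt@M[:3,3]+np.array(s['position'])
    return (o+r*((z-o[2])/r[:,2])[:,None])[:,:2]
E
python3 - <<'E'
from h import *
s=read_state();p,d=get_image('wrist');cv2.imwrite('pics/w1.png',p[:,:,::-1])
m=cv2.inRange(cv2.cvtColor(p,cv2.COLOR_RGB2HSV),(14,40,130),(35,255,255))
n,l,st,ce=cv2.connectedComponentsWithStats(m)
for i in range(1,n):
    if st[i,4]>2000:
        c=max(cv2.findContours((l==i).astype(np.uint8),cv2.RETR_EXTERNAL,cv2.CHAIN_APPROX_NONE)[0],key=len)[:,0]
        print(st[i],circ(wworld(c,16,s)))
print(s['position'])
E
```

```text
[ 440    0  134   62 6056] (array([ 438.45512517, -249.50347902]), np.float64(27.44781138538341))
[  248   173   136   131 13866] (array([ 606.21193313, -294.40437881]), np.float64(45.1684886557437))
[ 529  352  111   77 2842] (array([633.90076467, -60.15932313]), np.float64(34.452772249293446))
[ 606.22810718 -294.84746747  119.74098366]
```

View pics/w1.png

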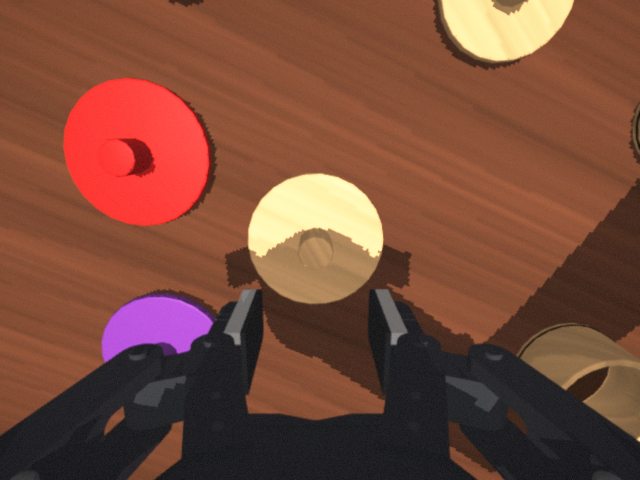

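The giant lid at (316,238) lies centred below the fingers and agrees with the top camera within 1 mm. I'm going down to grasp it.

>>> {"name": "drive_tool", "arguments": {"plan": [[[0, 0, 0, -25, 0], [0, 0, 0, -25, 0], [0, 0, 0, -25, 0], [0, 0, 0, -15, 0], [0, 0, 0, -10, 0], [0, 0, 0, 0, 0], [1, 0, 0, 0, 0], [1, 0, 0, 0, 0], [1, 0, 0, 0, 0], [1, 0, 0, 0, 0], [1, 0, 0, 0, 0], [1, 0, 0, 0, 0], [1, 0, 0, 0, 0], [1, 0, 0, 0, 0]]]}}

```text
clock: 2.82
position: [607.6, -295.5, 22.1]
ee_rot: [-0.208, 0.978, -0.001, 0.001]
contact_force: [-0.9, 0.8, 5.8]
gripper_width: 19.6
grasp_force: 59.4
```

>>> {"name": "drive_tool", "arguments": {"plan": [[[1, 0, 0, 10, 0], [1, 0, 0, 25, 0], [1, 0, 0, 35, 0], [1, 0, 0, 30, 0], [1, 0.5, 23.9, 0, 0], [1, 0.5, 23.9, 0, 0], [1, 0.5, 23.9, 0, 0], [1, 0.5, 23.9, 0, 0], [1, 0, 23.9, 0, 0], [1, 0, 23.9, 0, 0], [1, 0, 23.9, 0, 0], [1, 0, 23.9, 0, 0], [1, 0, 23.9, 0, 0], [1, 0, 23.9, 0, 0], [1, 0, 23.9, 0, 0], [1, 0, 23.9, 0, 0], [1, 0, 23.9, 0, 0], [1, 0, 23.9, 0, 0], [1, 0, 23.9, 0, 0], [1, 0, 0, 0, 0]]]}}

```text
clock: 4.48
position: [608.6, 67.3, 120.5]
ee_rot: [-0.21, 0.978, 0.0, 0.0]
contact_force: [0.3, -0.5, -1.4]
gripper_width: 19.7
grasp_force: 59.0
```

```bash
python3 - <<'E'
from h import *
s=read_state();p,d=get_image('wrist');cv2.imwrite('pics/w2.png',p[:,:,::-1])
print(s['position'],s['contact_force'],s['gripper_width'],s['ee_rot'])
E
```

```text
[608.6074692   67.33057488 120.45538556] [ 0.29348914 -0.47885041 -1.38653633] 19.735036265989407 [-2.09824270e-01  9.77738951e-01  4.37609796e-04  3.58166100e-04]
```

View pics/w2.png

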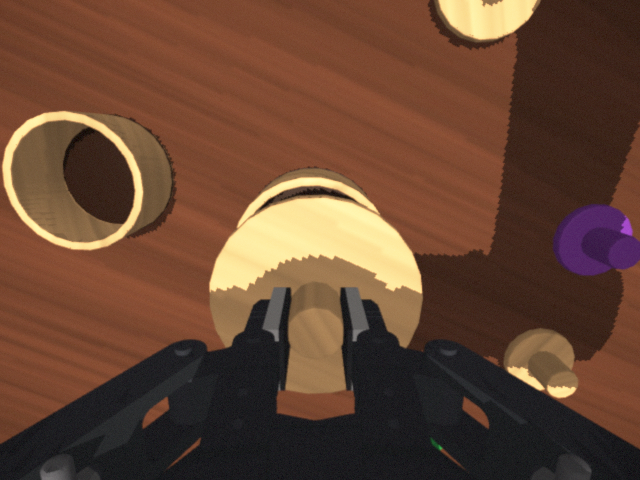

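The giant lid (316,300) is held level, with its box rim showing just behind at (310,190). The large box at (75,180) is clear. I'm lowering it.

>>> {"name": "drive_tool", "arguments": {"plan": [[[1, 0, 0, 0, 0], [1, 0, 0, 0, 0], [1, 0.4, 0, -10, 0], [1, 0, 0, -15, 0], [1, 0, 0, -10, 0], [1, 0, 0, -5, 0], [1, 0, 0, -3, 0], [1, 0, 0, -2, 0], [1, 0, 0, -2, 0], [1, 0, 0, -2, 0], [1, 0, 0, 0, 0]]]}}

```text
clock: 5.45
position: [609.1, 63.6, 71.3]
ee_rot: [-0.208, 0.978, 0.0, 0.0]
contact_force: [0.1, -0.3, -1.9]
gripper_width: 19.7
grasp_force: 58.9
```

>>> {"name": "drive_tool", "arguments": {"plan": [[[1, 0, 0, -1, 0], [1, 0, 0, -1, 0], [1, 0, 0, -0.5, 0], [1, 0, 0, 0, 0]]]}}

```text
clock: 5.78
position: [609.4, 63.7, 70.1]
ee_rot: [-0.208, 0.978, -0.0, 0.001]
contact_force: [-1.4, -0.2, 5.5]
gripper_width: 19.9
grasp_force: 59.5
```

>>> {"name": "drive_tool", "arguments": {"plan": [[[0, 0, 0, 0, 0], [0, 0, 0, 0, 0], [0, 0, 0, 0, 0], [0, 0, 0, 0, 0], [0, 0, 0, 15, 0], [0, 0, 0, 20, 0], [0, 0, 0, 20, 0], [0, -14.1, -24.6, 0, 0], [0, -14.1, -24.6, 0, 0], [0, -14.1, -24.6, 0, 0], [0, -14.1, -24.6, 0, 0], [0, -14.1, -24.6, 0, 0], [0, -14.1, -24.6, 0, 0], [0, -14.1, -24.6, 0, 0], [0, -14.1, -24.6, 0, 0], [0, -14.1, -24.6, 0, 0], [0, -14.1, -24.6, 0, 0], [0, -14.1, -24.6, 0, 0], [0, -14.1, -24.6, 0, 0], [0, -14.1, -24.6, 0, 0]]]}}

```text
clock: 7.45
position: [425.0, -257.3, 123.9]
ee_rot: [-0.208, 0.978, -0.0, 0.0]
contact_force: [0.3, 0.3, 0.2]
gripper_width: 42.7
grasp_force: 0.0
```

>>> {"name": "drive_tool", "arguments": {"plan": [[[0, 0, 0, 0, 0], [0, 0, 0, 0, 0], [0, 0, 0, 0, 0]]]}}

```text
clock: 7.7
position: [425.9, -256.3, 123.8]
ee_rot: [-0.208, 0.978, -0.0, 0.0]
contact_force: [1.5, -0.6, -1.0]
gripper_width: 42.5
grasp_force: 0.0
```

```bash
python3 - <<'E'
from h import *
s=read_state();print(s['position'],s['clock'])
p,d=get_image('top');cv2.imwrite('pics/t2.png',cv2.resize(p[130:330,130:480,::-1],None,fx=2,fy=2))
E
```

```text
[ 425.89086451 -256.34158196  123.81413707] 7.7
```

View pics/t2.png

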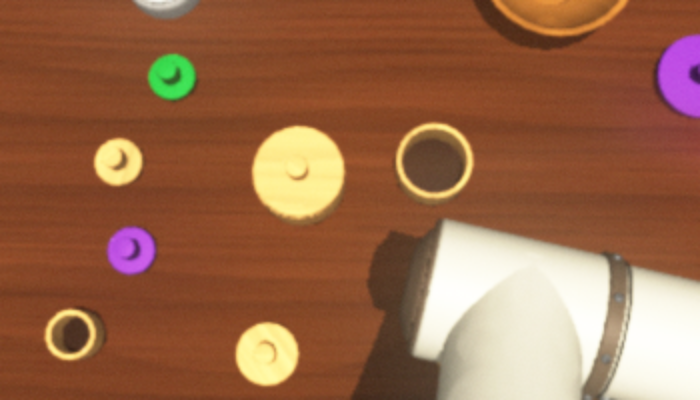

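The giant lid sits evenly on its box at (298,172) in the crop. Next is the large lid.

>>> {"name": "drive_tool", "arguments": {"plan": [[[0, 0, 0, -25, 0], [0, 0, 0, -25, 0], [0, 0, 0, -25, 0], [0, 0, 0, -15, 0], [0, 0, 0, -8, 0], [0, 0, 0, -4, 0], [1, 0, 0, 0, 0], [1, 0, 0, 0, 0], [1, 0, 0, 0, 0], [1, 0, 0, 0, 0], [1, 0, 0, 0, 0], [1, 0, 0, 0, 0], [1, 0, 0, 0, 0]]]}}

```text
clock: 8.83
position: [426.3, -256.4, 22.6]
ee_rot: [-0.208, 0.978, -0.0, 0.001]
contact_force: [-0.2, 1.4, 5.3]
gripper_width: 19.9
grasp_force: 59.0
```

>>> {"name": "drive_tool", "arguments": {"plan": [[[1, 0, 0, 10, 0], [1, 0, 0, 25, 0], [1, 0, 0, 35, 0], [1, 0, 0, 30, 0], [1, 16.7, 15.1, 0, 0], [1, 16.7, 15.1, 0, 0], [1, 16.7, 15.1, 0, 0], [1, 16.7, 15.1, 0, 0], [1, 16.7, 15.1, 0, 0], [1, 16.7, 15.1, 0, 0], [1, 16.7, 15.1, 0, 0], [1, 16.7, 15.1, 0, 0], [1, 16.7, 15.1, 0, 0], [1, 16.7, 15.1, 0, 0], [1, 16.7, 15.1, 0, 0], [1, 16.7, 15.1, 0, 0], [1, 0, 0, 0, 0], [1, 0, 0, 0, 0], [1, 0, 0, 0, 0]]]}}

```text
clock: 10.42
position: [625.4, -75.2, 121.1]
ee_rot: [-0.208, 0.978, 0.0, -0.001]
contact_force: [-0.5, -1.3, -0.5]
gripper_width: 19.6
grasp_force: 58.9
```

>>> {"name": "drive_tool", "arguments": {"plan": [[[1, 0.5, 0.4, -12, 0], [1, 0, 0, -20, 0], [1, 0, 0, -12, 0], [1, 0, 0, -6, 0], [1, 0, 0, -3, 0], [1, 0, 0, -2, 0], [1, 0, 0, -1, 0], [1, 0, 0, -1, 0], [1, 0, 0, -1, 0], [1, 0, 0, -0.5, 0], [1, 0, 0, 0, 0]]]}}

```text
clock: 11.33
position: [627.2, -74.6, 64.6]
ee_rot: [-0.208, 0.978, -0.0, 0.001]
contact_force: [-1.8, 0.8, 4.9]
gripper_width: 19.6
grasp_force: 59.4
```

>>> {"name": "drive_tool", "arguments": {"plan": [[[0, 0, 0, 0, 0], [0, 0, 0, 0, 0], [0, 0, 0, 0, 0], [0, 0, 0, 0, 0], [0, 0, 0, 15, 0], [0, 0, 0, 25, 0], [0, 0, 0, 20, 0], [0, -16.6, 14, 0, 0], [0, -16.6, 14, 0, 0], [0, -16.6, 14, 0, 0], [0, -16.6, 14, 0, 0], [0, -16.6, 14, 0, 0], [0, -16.6, 14, 0, 0], [0, -16.6, 14, 0, 0], [0, -16.6, 14, 0, 0], [0, -16.6, 14, 0, 0], [0, -16.6, 14, 0, 0], [0, -16.6, 14, 0, 0], [0, -16.2, 14.6, 0, 0]]]}}

```text
clock: 12.92
position: [427.0, 94.4, 123.3]
ee_rot: [-0.208, 0.978, 0.0, 0.0]
contact_force: [0.1, 0.2, 0.2]
gripper_width: 43.0
grasp_force: 0.0
```

>>> {"name": "drive_tool", "arguments": {"plan": [[[0, 0, 0, 0, 0], [0, 0, 0, -20, 0], [0, 0, 0, -25, 0], [0, 0, 0, -25, 0], [0, 0, 0, -18, 0], [0, 0, 0, -9, 0], [0, 0, 0, -4, 0], [0, 0, 0, 0, 0], [1, 0, 0, 0, 0], [1, 0, 0, 0, 0], [1, 0, 0, 0, 0], [1, 0, 0, 0, 0], [1, 0, 0, 0, 0], [1, 0, 0, 0, 0], [1, 0, 0, 0, 0]]]}}

```text
clock: 14.17
position: [428.7, 94.4, 23.2]
ee_rot: [-0.208, 0.978, 0.0, 0.001]
contact_force: [-0.6, -0.9, 5.6]
gripper_width: 19.7
grasp_force: 58.8
```

>>> {"name": "drive_tool", "arguments": {"plan": [[[1, 0, 0, 10, 0], [1, 0, 0, 25, 0], [1, 0, 0, 35, 0], [1, 0, 0, 30, 0], [1, 0.8, -16.8, 0, 0], [1, 0.8, -16.8, 0, 0], [1, 0.8, -16.8, 0, 0], [1, 0.8, -16.8, 0, 0], [1, 0.8, -16.8, 0, 0], [1, 0.8, -16.8, 0, 0], [1, 0.8, -16.8, 0, 0], [1, 0.8, -16.8, 0, 0], [1, 0.8, -16.8, 0, 0], [1, 0.8, -16.8, 0, 0], [1, 0.8, -16.8, 0, 0], [1, 0.8, -16.8, 0, 0], [1, 0, 0, 0, 0], [1, 0, 0, 0, 0], [1, 0, 0, 0, 0]]]}}

```text
clock: 15.75
position: [437.2, -107.4, 122.2]
ee_rot: [-0.208, 0.978, 0.0, -0.0]
contact_force: [0.1, 0.0, -0.3]
gripper_width: 19.6
grasp_force: 58.7
```

>>> {"name": "drive_tool", "arguments": {"plan": [[[1, 0.4, -0.4, -15, 0], [1, 0, 0, -20, 0], [1, 0, 0, -14, 0], [1, 0, 0, -7, 0], [1, 0, 0, -3, 0], [1, 0, 0, -2, 0], [1, 0, 0, -1, 0], [1, 0, 0, -1, 0], [1, 0, 0, -1, 0], [1, 0, 0, -0.5, 0], [1, 0, 0, 0, 0]]]}}

```text
clock: 16.67
position: [438.5, -108.0, 59.2]
ee_rot: [-0.208, 0.978, -0.0, 0.001]
contact_force: [-2.3, 1.9, 6.8]
gripper_width: 19.7
grasp_force: 59.5
```

>>> {"name": "drive_tool", "arguments": {"plan": [[[0, 0, 0, 0, 0], [0, 0, 0, 0, 0], [0, 0, 0, 0, 0], [0, 0, 0, 0, 0], [0, 0, 0, 15, 0], [0, 0, 0, 25, 0], [0, 0, 0, 25, 0]]]}}

```text
clock: 17.25
position: [437.1, -108.2, 122.9]
ee_rot: [-0.208, 0.978, 0.0, -0.001]
contact_force: [1.4, 0.7, 0.6]
gripper_width: 42.4
grasp_force: 0.0
```

>>> {"name": "drive_tool", "arguments": {"plan": [[[0, 11.8, 22.9, 0, 0], [0, 11.8, 22.9, 0, 0], [0, 11.8, 22.9, 0, 0], [0, 11.8, 22.9, 0, 0], [0, 11.8, 22.9, 0, 0], [0, 11.8, 22.9, 0, 0], [0, 11.8, 22.9, 0, 0], [0, 11.8, 22.9, 0, 0], [0, 11.8, 22.9, 0, 0], [0, 11.8, 22.9, 0, 0], [0, 11.8, 22.9, 0, 0], [0, 11.8, 22.9, 0, 0], [0, 11.8, 22.9, 0, 0], [0, 11.8, 22.9, 0, 0], [0, 11.8, 22.9, 0, 0], [0, 11.6, 22.3, 0, 0], [0, 0, 0, 0, 0], [0, 0, 0, 0, 0], [0, 0, 0, 0, 0]]]}}

```text
clock: 18.83
position: [625.9, 257.3, 122.0]
ee_rot: [-0.208, 0.978, -0.0, -0.001]
contact_force: [-0.7, -0.3, -0.1]
gripper_width: 42.4
grasp_force: 0.0
```

>>> {"name": "drive_tool", "arguments": {"plan": [[[0, 0, 0, -20, 0], [0, 0, 0, -25, 0], [0, 0, 0, -25, 0], [0, 0, 0, -18, 0], [0, 0, 0, -9, 0], [0, 0, 0, -3, 0], [0, 0, 0, 0, 0], [1, 0, 0, 0, 0], [1, 0, 0, 0, 0], [1, 0, 0, 0, 0], [1, 0, 0, 0, 0], [1, 0, 0, 0, 0], [1, 0, 0, 0, 0], [1, 0, 0, 0, 0]]]}}

```text
clock: 20.0
position: [627.5, 258.4, 24.7]
ee_rot: [-0.208, 0.978, 0.0, 0.002]
contact_force: [-1.1, 0.5, 5.6]
gripper_width: 19.9
grasp_force: 58.9
```

>>> {"name": "drive_tool", "arguments": {"plan": [[[1, 0, 0, 10, 0], [1, 0, 0, 25, 0], [1, 0, 0, 35, 0], [1, 0, 0, 30, 0], [1, -16.5, 2.9, 0, 0], [1, -16.5, 2.9, 0, 0], [1, -16.5, 2.9, 0, 0], [1, -16.5, 2.9, 0, 0], [1, -16.5, 2.9, 0, 0], [1, -16.5, 2.9, 0, 0], [1, -16.5, 2.9, 0, 0], [1, -16.5, 2.9, 0, 0], [1, -16.5, 2.9, 0, 0], [1, -16.5, 2.9, 0, 0], [1, -16.5, 2.9, 0, 0], [1, -0.5, 0.5, 0, 0], [1, 0, 0, 0, 0], [1, 0, 0, 0, 0]]]}}

```text
clock: 21.5
position: [444.8, 290.4, 123.2]
ee_rot: [-0.208, 0.978, 0.0, 0.0]
contact_force: [1.0, -0.5, -0.5]
gripper_width: 19.8
grasp_force: 58.7
```

>>> {"name": "drive_tool", "arguments": {"plan": [[[1, 0, 0, -15, 0], [1, 0, 0, -20, 0], [1, 0, 0, -18, 0], [1, 0, 0, -8, 0], [1, 0, 0, -4, 0], [1, 0, 0, -2, 0], [1, 0, 0, -1, 0], [1, 0, 0, -1, 0], [1, 0, 0, -1, 0], [1, 0, 0, -0.5, 0], [1, 0, 0, 0, 0]]]}}

```text
clock: 22.42
position: [445.3, 290.7, 54.7]
ee_rot: [-0.208, 0.978, 0.0, 0.001]
contact_force: [-2.3, -1.9, 8.7]
gripper_width: 19.6
grasp_force: 59.8
```

>>> {"name": "drive_tool", "arguments": {"plan": [[[0, 0, 0, 0, 0], [0, 0, 0, 0, 0], [0, 0, 0, 0, 0], [0, 0, 0, 0, 0], [0, 0, 0, 15, 0], [0, 0, 0, 25, 0], [0, 0, 0, 30, 0], [0, 0, 0, 30, 0], [0, 0, 0, 30, 0], [0, -20, 15, 10, 0], [0, -20, 15, 10, 0], [0, -20, 15, 10, 0], [0, -20, 15, 10, 0], [0, -20, 15, 10, 0], [0, -20, 15, 0, 0], [0, -20, 15, 0, 0], [0, -20, 15, 0, 0], [0, -20, 15, 0, 0], [0, -20, 15, 0, 0]]]}}

```text
clock: 24.0
position: [243.3, 440.6, 232.2]
ee_rot: [-0.208, 0.978, -0.0, -0.0]
contact_force: [-0.0, -0.1, 0.2]
gripper_width: 42.8
grasp_force: 0.0
```

>>> {"name": "drive_tool", "arguments": {"plan": [[[0, 0, 0, 0, 0], [0, 0, 0, 0, 0], [0, 0, 0, 0, 0], [0, 0, 0, 0, 0]]]}}

```text
clock: 24.33
position: [244.9, 439.6, 232.2]
ee_rot: [-0.207, 0.978, -0.0, -0.0]
contact_force: [-0.4, 0.5, 0.2]
gripper_width: 42.6
grasp_force: 0.0
```

```bash
python3 - <<'E'
from h import *
s=read_state();print(s['position'],s['clock'])
p,d=get_image('top');cv2.imwrite('pics/t3.png',cv2.resize(p[130:380,80:480,::-1],None,fx=2,fy=2))
m=cv2.inRange(cv2.cvtColor(p,cv2.COLOR_RGB2HSV),(14,40,200),(35,255,255))
n,l,st,ce=cv2.connectedComponentsWithStats(m)
for k,u,v,z in[('g',279,218,64),('l',347,211,58),('m',363,304,52),('s',166,297,46)]:
    i=l[v,u] or l[v+6,u+6]
    c=max(cv2.findContours((l==i).astype(np.uint8),cv2.RETR_EXTERNAL,cv2.CHAIN_APPROX_NONE)[0],key=len)[:,0]
    yy,xx=np.where(l==i);cc=camera_model('top');dd=d[yy,xx]
    P=(np.c_[(xx-cc['cx'])/cc['fx']*dd,(yy-cc['cy'])/cc['fy']*dd,dd]-cc['t'])@np.array(cc['R'])
    g=P[abs(P[:,2]-z)<6];pl=np.linalg.lstsq(np.c_[g[:,:2]-g[:,:2].mean(0),np.ones(len(g))],g[:,2],rcond=None)[0]
    print(k,circ(world(c,z,'top')),'disc z',pl[2].round(1),'want',z,'tilt',pl[:2].round(3))
E
```

```text
[244.94003329 439.59353183 232.15766601] 24.3333
g (array([609.83075622,  63.15662308]), np.float64(46.31381606955606)) disc z 65.0 want 64 tilt [0.002 0.   ]
l (array([626.15237034, -75.33095092]), np.float64(39.3423600472914)) disc z 59.1 want 58 tilt [0.006 0.002]
m (array([ 438.36543913, -108.82208912]), np.float64(32.08427058056643)) disc z 53.1 want 52 tilt [0.005 0.001]
s (array([444.82301239, 289.67496788]), np.float64(24.721206086337872)) disc z 46.8 want 46 tilt [-0.001  0.014]
```

View pics/t3.png

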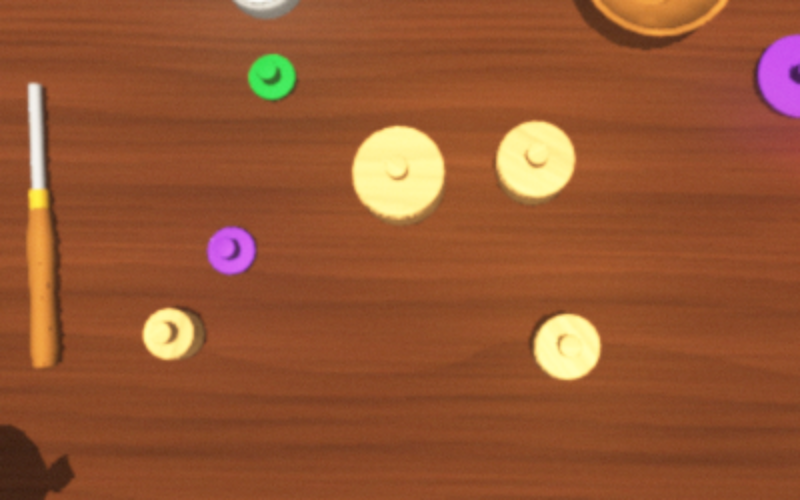

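All four lids sit level and home: discs at about seat height (a uniform offset of around 1 mm), centred on the boxes. In the crop they are at (398,172), (536,160), (567,345) and (172,333). The gouge at (40,225) lies where it was.

```bash
python3 -c "
from bench import *
print(job_done())"
```

```text
the job is handed in; nothing more can be done
None
```

All four lids are on their own boxes, level and fully home by the last top-camera check. The boxes are where they stood to within about 1 mm, and the job was handed in at about 24 s; the judge's verdict was not reported back.

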